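Third hand at the riveting stop

ROBOT

A 6-joint arm with a two-finger parallel gripper is mounted at the origin on the work surface. World frame = base frame: x ahead of the robot, y to its left, z up, the work surface at z = 0. Lengths are in mm, angles in rad, forces in N, time in s.
With the tool pointing down it reaches from about 375 to 975 mm from the base axis. Payload 3.8 kg.
Tool frame: the origin (TCP) lies at the very end of the fingers, on their centre line; the grasp point (between the pads) lies 19 mm behind it; z points along the fingers, y is the direction in which the jaws open and shut (so a half turn about z gives the same grasp; the last joint's range is limited). The gripper opens to 88 mm and grips with 3 to 60 N. Pads are 18 mm wide; open, the fingers measure 123 mm over their backs; the gripper's body (75 mm by 187 mm) begins 45 mm behind the grasp point.
Start: joints at [-1.29, 0.264, 1.604, -0, 1.274, -0.037], TCP at [210.917, -641.196, 238.706] pointing down, gripper open.
Joint ranges: [-2.63, 2.63], [-0.94, 2.18], [0.31, 2.57], [-1.31, 4.45], [0, 2.66], [-2.55, 2.55]. Speed limits (rad/s): [2.57, 2.57, 3.14, 3.14, 3.14, 3.14].

INTERFACE

Orientations are given as a rotation vector (axis times angle).
In Python, from cell import r, imaging, spotter gives the robot as it stands.
- The arm moves only by the tool step_arm, never from a script. Its argument "moves" is a list of rows, each an object of numbers: "grip": the opening, from 0 (shut) to 1 (fully open); "x", "y", "z": the shift along the tool's x, y, z normalised to -1 to 1, where 1 is 3 cm; "ax", "ay", "az": the turn, a rotation vector about the tool's x, y, z normalised to -1 to 1, where 1 is 8 degrees. In form: [{"grip": .., "x": .., "y": .., "z": .., "ax": .., "ay": .., "az": ..}, ...]. A call has 1 to 10 rows; each row shifts and turns the commanded pose from where the row before left it, along the tool's axes as they then stand; what a row does not reach is not made up. A row lasts 1/10 s, in which the tool goes at most 50 mm and 8.59 degrees, less where a joint would pass 70% of its speed; a pose out of reach is approached as far as the arm can. A call with a number of a shift or a turn outside -1 to 1 is refused whole. A call with a gripper value outside its range is refused whole. The fingers move at their own pace and stop on an object; the grip force is fixed at half the most. Time passes only in rows, so rows that do not move let the fingers close. It gives the time, the measured TCP pose, the force and the opening at its end, in the units of the state.
- r.get_state(): the state, without advancing time (a new reading comes with each control period).
- imaging.read_camera(name): name is "side" or "top" or "wrist"; returns the picture (384x512x3 uint8, blue, green, red); there is no depth.
- imaging.camera_params(name): a dict with "fx", "fy", "cx", "cy" (pixels), "dist_coeffs" ([k1, k2, p1, p2, k3] as OpenCV has them; the pictures are not rectified), "R" (3x3) and "t" (3): a world point X has camera coordinates R X + t; the wrist camera has in their place "hand_eye" (4x4, takes a point from camera to tool coordinates, whose origin is the TCP and whose axes are the flange's). Camera axes: x right, y down, z forward; pixel columns grow to the right and rows downward; lengths in mm; the calibration is good to about 2 mm. A picture is of the moment at which its call begins: read the wrist's pose just before it. camera_params takes no time and is no camera call.
- r.close_job(): hands the job in, once; it reports no verdict.
Trained networks look in the newest picture that a camera, given by its name, has taken for a name from the list of things; names that differ only in an ending like _2 or _b are one class to them, and where a whole thing is asked for, a point or a joint stands for the part that bears it (a point fixed in the world has none). Each returns a list of dicts, best first, with "confidence" (0 to 1); they miss things now and then, are a little off and sometimes report something else, mostly with a low value. They report only what shows in the picture. A call takes as long as a camera call. They do not tell look-alikes from the thing itself.
- spotter.find_in(camera, thing): "bbox" ([left, top, right, bottom] in pixels, round what is visible of it).
- spotter.regions_of(camera, thing): "region" (384x512 bool, what is visible of it) and "bbox" ([left, top, right, bottom] in pixels, round what is visible of it).
The state is a dict: "time": time; "joint_pos": joint angles; "joint_velocities": joint speeds; "tau": joint torques, N m; "tcp_pos": TCP position; "orientation": TCP orientation; "ft_force": force on the tool from outside, world axes, zero at the start; "torque": the same for the moment, N m; "grip_width": finger opening in mm.
Only numpy, scipy, OpenCV 4.12 (cv2) and the standard library are available. Lean on these libraries where they do the work, as an engineer would, in place of code of your own. Each camera call takes 0.05 s, during which the arm holds its last target. There are 200 camera calls.

TASK

The steel forming dolly is in the way in front of the sprung stop: lift it out and set it in the plywood tray. Then bring the copper bracket to the stop, flat on the bench, its upright flange flush with the pad and lined up with it side to side, and press it into the pad with a steady 10 newtons or so (the pad gives 2 mm per newton), without ramming it. Finish while still pressing, ready for riveting: do not let go, and leave the other tools where they are.

Things in the scene. Friction and masses are not known exactly. Their poses are not given: they have to be found in the camera images.
- stop: Fixed sprung stop: grey housing 90 mm wide, 78 high, on a dark base plate, with a pad on two sprung guide rods. Origin on the bench under the centre of the pad's face at rest; +x is the pressing direction (from the open side into the pad, towards the housing), z up. Housing begins 65 mm, base plate 60 mm behind the resting face. Place and yaw vary.
- pad_face (a point): Centre of the pad's flat bare-steel face, 34 mm above the bench; moves with the pad; axes as the stop's. The pad is a plate 70 mm wide, 56 mm high (from 6 to 62 mm above the bench) and 12 mm thick.
- stop_pad (a joint): How far the pad is pushed in along the stop's +x, in m: 0 at rest, hard end at 0.045. Linear spring, 500 N/m with no preload (0.020 m = 10 N).
- bracket: Loose copper bracket, about 0.32 kg (varies): base flange 60 (x) by 70 (y) by 4 mm; upright flange at its +x edge, 70 wide, 60 high, 4 thick, outer face at x = +30 mm; behind it an upright rib to grip from above, 10 mm thick (across y, at y = 0), from x = -25 mm to the flange, top 50 mm above the bench. Origin: centre of its underside, z up.
- bracket_face (a point): Point on the outer face of the bracket's upright flange, at 30, 0, 34 mm in the bracket's frame: the face that goes against the pad.
- dolly: Loose steel forming dolly, 0.65 kg: a block 70 mm (x) by 44 mm (y) with straight sides up to 27 mm and a crowned top, 42 mm high in all, resting on the bench just in front of the stop's pad, its long axis roughly along the pressing direction. Origin at the centre of its underside.
- tray: Fixed open plywood tray, 200 mm (x) by 150 mm (y), 40 mm high, walls and floor 6 mm thick, empty. Origin at the centre of its underside.
- hammer: Bystander: cross-peen hammer with wooden handle, about 260 mm long, 26 mm high, lying beyond the work area. Origin at the middle of the handle, on the bench.
- mallet: Bystander: mallet with white plastic head, about 250 mm long, 56 mm high, lying near the tray. Origin on the bench below the handle's inner part.
- punch: Bystander: steel centre punch, 125 mm long, 12 mm thick, lying on the robot's side of the work area. Origin under its middle.
- collar: Bystander: steel shaft collar, 48 mm across, 16 mm high, lying flat on the robot's side of the work area. Origin under its centre.
- rivet_jar: Bystander: closed jar of rivets, 54 mm across, 60 mm high, standing beyond the work area. Origin under its centre.
- snips: Bystander: tin snips with blue handles, about 190 mm long, 16 mm high. Origin under the pivot.
- wrench: Bystander: steel spanner lying flat on the robot's side of the tray. Origin at its underside.
Not all that is in view belongs to the job. There is more than one size of the bracket; the one meant has the size given above.

How it is judged:
By the outcome, as a careful person would: the job done as asked, in the order asked, and still so for the second after the job is handed in, while the arm keeps its last pose, push and grip.
It also fails if it takes over 58 s, if anything falls off the work surface, if the arm or the gripper's body presses on something with over 40 N, if the wrist force passes 120 N, or if a joint passes its speed limit or range.

## Working session

There is one attempt and no reset: what is moved stays moved. The work goes in short steps, Python scripts to look and compute and a tool call to move; the robot and the scene stay as the last step left them, time stands still between calls to the robot, and variables do not carry over. Pictures are saved under pics/ and viewed, about 8 in all and at most 12, crops included, and the job is handed in when it is done.

Besides the shell and the picture viewer there is one more tool, called after "Call:" in YAML: its name, and indented under it one key for each argument. step_arm: Moves the arm, as the interface text tells. Its arguments: {"type":"object","properties":{"moves":{"type":"array"}},"required":["moves"]}

```bash
mkdir -p pics; ls; cat > h.py <<'E'
import numpy as np, cv2
from cell import r, imaging, spotter
def cam(n):
    p=imaging.camera_params(n); K=np.array([[p['fx'],0,p['cx']],[0,p['fy'],p['cy']],[0,0,1.]])
    return p,K,np.array(p['dist_coeffs'],float)
def ext(n,st=None):
    p=imaging.camera_params(n)
    if n!='wrist': return np.array(p['R']),np.array(p['t']).ravel()
    H=np.array(p['hand_eye']); Rt=cv2.Rodrigues(np.array(st['orientation'],float))[0]
    Rw=Rt@H[:3,:3]; tw=Rt@H[:3,3]+np.array(st['tcp_pos']); return Rw.T,-Rw.T@tw
def unproj(n,uv,z,st=None):
    p,K,d=cam(n);R,t=ext(n,st)
    q=cv2.undistortPoints(np.array(uv,float).reshape(-1,1,2),K,d).reshape(-1,2)
    D=np.c_[q,np.ones(len(q))]@R; C=-R.T@t
    return C+D*((z-C[2])/D[:,2])[:,None]
def proj(n,X,st=None):
    p,K,d=cam(n);R,t=ext(n,st)
    return cv2.projectPoints(np.array(X,float).reshape(-1,3),cv2.Rodrigues(R)[0],t,K,d)[0].reshape(-1,2)
E
python3 - <<'E'
from h import *
print(r.get_state())
for n in('top','side','wrist'):
    cv2.imwrite(f'pics/{n}0.png',imaging.read_camera(n))
    R,t=ext(n,r.get_state());print(n,(-R.T@t).round(),cam(n)[1].round())
for n in ('top','side'):
  for th in ('stop','stop_pad','bracket','dolly','tray'):
    print(n,th,[(np.round(d['bbox']).astype(int).tolist(),round(d['confidence'],2)) for d in spotter.find_in(n,th)][:4])
a=[cv2.imread(f'pics/{n}0.png') for n in('top','side')]
cv2.imwrite('pics/c0.png',cv2.resize(a[0],(800,600)))
cv2.imwrite('pics/c1.png',cv2.resize(a[1],(800,600)))
E
```

```text
pics
{'time': 0.0, 'joint_pos': array([-1.28986331e+00,  2.64710492e-01,  1.60532050e+00, -4.18314500e-05,
        1.27368204e+00, -3.68760724e-02]), 'joint_velocities': array([ 0.00050839, -0.00028906, -0.00154275, -0.0011987 , -0.00123215,
        0.0014674 ]), 'tau': array([-3.09269897e-03, -5.02111673e+01, -3.56872880e+01,  7.28843920e-02,
        2.92255956e-02, -1.66429959e-04]), 'tcp_pos': array([ 210.73985977, -640.54268277,  237.44562472]), 'orientation': array([-3.09993603e+00, -4.96801873e-01,  4.67459858e-04]), 'ft_force': array([-0.06320809, -0.23017142, -0.06720518]), 'torque': array([0.03587203, 0.00954973, 0.04067751]), 'grip_width': 88.13780335906762}
top [ 265. -121. 1311.] [[417.   0. 253.]
 [  0. 417. 194.]
 [  0.   0.   1.]]
side [  94.  609. 1042.] [[391.   0. 254.]
 [  0. 391. 190.]
 [  0.   0.   1.]]
wrist [ 274. -620.  383.] [[285.   0. 254.]
 [  0. 285. 185.]
 [  0.   0.   1.]]
top stop [([102, 158, 153, 195], 0.78), ([126, 164, 150, 188], 0.37), ([238, 211, 267, 216], 0.2)]
top stop_pad [([128, 163, 149, 185], 0.62), ([184, 107, 199, 125], 0.61)]
top bracket [([237, 151, 262, 178], 0.72), ([248, 118, 267, 141], 0.72), ([297, 261, 336, 301], 0.69)]
top dolly [([159, 171, 180, 190], 0.57)]
top tray [([289, 143, 345, 215], 0.95), ([235, 148, 266, 178], 0.62)]
side stop [([140, 259, 206, 328], 0.93)]
side stop_pad [([174, 256, 203, 302], 0.93)]
side bracket [([228, 183, 255, 203], 0.84), ([207, 174, 221, 188], 0.59)]
side dolly [([202, 241, 226, 271], 0.87), ([310, 128, 360, 160], 0.52)]
side tray [([252, 135, 317, 182], 0.95)]
```

View pics/c0.png

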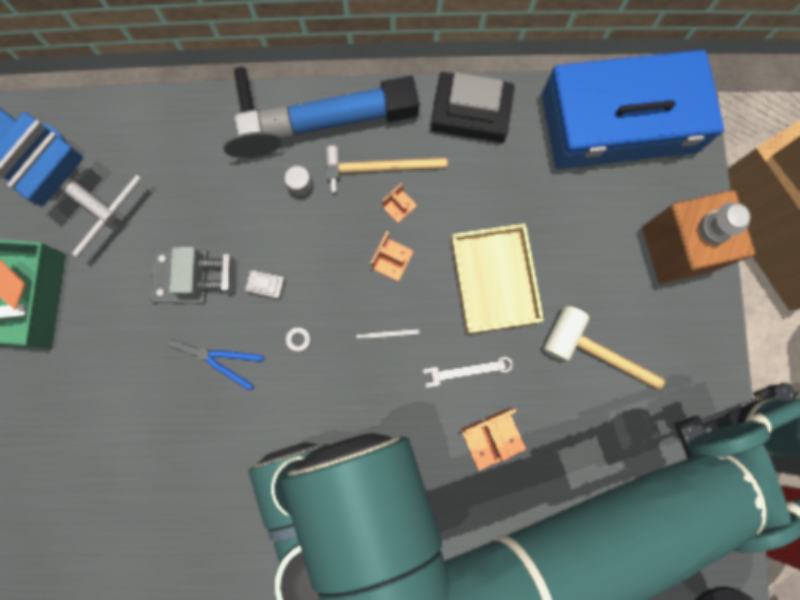

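```bash
python3 - <<'E'
from h import *
for nm,uv in [('stop',(137,175)),('dolly',(170,180)),('brA',(249,164)),('brB',(257,130)),('tray',(317,179))]:
    print(nm,unproj('top',[uv],20)[0].round())
for nm,uv in [('brA',(241,193)),('brB',(214,181)),('dolly',(214,256)),('tray',(285,160))]:
    print(nm,unproj('side',[uv],20)[0].round())
im=cv2.imread('pics/top0.png');s=cv2.imread('pics/side0.png')
a=cv2.resize(im[100:220,95:275],None,fx=4.4,fy=4.4,interpolation=2)[:528,:792]
cv2.imwrite('pics/c2.png',a)
E
```

```text
stop [529. 239.  20.]
dolly [510. 134.  20.]
brA [ 554. -117.   20.]
brB [ 665. -145.   20.]
tray [ 500. -330.   20.]
brA [ 551. -117.   20.]
brB [ 661. -120.   20.]
dolly [499. 135.  20.]
tray [ 488. -331.   20.]
```

Top view (800x600 scale): stop at (195,272), with its pad at (226,272) facing right. The dolly is at (265,284) and the tray at (497,278).

There are three candidate brackets: small at (398,203), middle at (392,256) and large at (494,440). At 3.1 mm/px the middle one measures about 60x70 mm, so it fits. I'll confirm it in a crop.

View pics/c2.png

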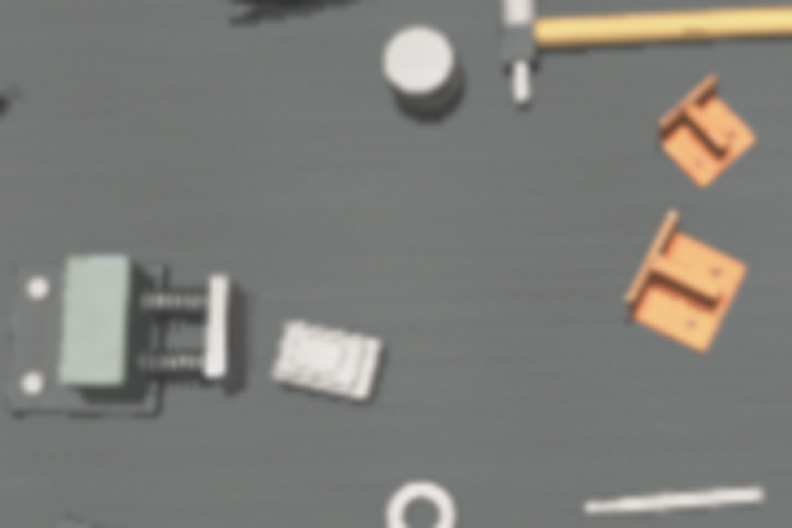

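```bash
python3 - <<'E'
from h import *
im=cv2.imread('pics/top0.png')
for d in spotter.regions_of('top','bracket')[:4]:
    g=d['region'].astype(np.uint8);ys,xs=np.nonzero(g)
    W=unproj('top',np.c_[xs,ys],15)[:,:2].astype(np.float32)
    print(d['bbox'],cv2.minAreaRect(W))
for th in('tray','dolly'):
  d=spotter.regions_of('top',th)[0];ys,xs=np.nonzero(d['region'])
  print(th,cv2.minAreaRect(unproj('top',np.c_[xs,ys],35)[:,:2].astype(np.float32)))
p=imaging.camera_params('wrist');print(np.array(p['hand_eye']).round(3))
st=r.get_state();print(cv2.Rodrigues(st['orientation'])[0].round(3))
E
```

```text
[237.6, 149.8, 263.2, 176.2] ((554.9713745117188, -118.45389556884766), (64.60502624511719, 73.4321517944336), 59.71397399902344)
[247.6, 118.4, 265.3, 141.3] ((667.864013671875, -135.37745666503906), (58.548126220703125, 55.80652618408203), 42.40780258178711)
[294.5, 259.9, 334.6, 301.1] ((185.09971618652344, -313.05157470703125), (90.92829132080078, 108.95278930664062), 20.977039337158203)
tray ((502.5009765625, -327.2532958984375), (202.6690673828125, 155.39834594726562), 7.954349517822266)
dolly ((502.7280578613281, 132.1352996826172), (71.13873291015625, 44.94120407104492), 74.31211853027344)
[[-0.00000e+00 -9.66000e-01 -2.59000e-01  6.64900e+01]
 [ 1.00000e+00 -0.00000e+00 -1.00000e-03 -1.72000e-01]
 [ 1.00000e-03 -2.59000e-01  9.66000e-01 -1.45743e+02]
 [ 0.00000e+00  0.00000e+00  0.00000e+00  1.00000e+00]]
[[ 0.95   0.312  0.   ]
 [ 0.312 -0.95  -0.   ]
 [ 0.     0.    -1.   ]]
```

The middle bracket at crop (687,282) measures about 65x73 mm including its upright flange, which fits. The small one at (705,133) and the large one don't. I'll go there for a wrist-camera look, then on to the dolly.

Call:
step_arm:
  moves:
    - {"grip": 1, "x": 0.95, "y": -0.78, "z": 0}
    - {"grip": 1, "x": 0.95, "y": -0.78, "z": 0}
    - {"grip": 1, "x": 0.95, "y": -0.78, "z": 0}
    - {"grip": 1, "x": 0.95, "y": -0.78, "z": 0}
    - {"grip": 1, "x": 0.95, "y": -0.78, "z": 0}
    - {"grip": 1, "x": 0.95, "y": -0.78, "z": 0}
    - {"grip": 1, "x": 0.95, "y": -0.78, "z": 0}
    - {"grip": 1, "x": 0.95, "y": -0.78, "z": 0}
    - {"grip": 1, "x": 0.95, "y": -0.78, "z": 0}
    - {"grip": 1, "x": 0.95, "y": -0.78, "z": 0}

```text
invalid input
```

Call:
step_arm:
  moves:
    - {"grip": 1, "x": 0.95, "y": -0.78, "z": 0}
    - {"grip": 1, "x": 0.95, "y": -0.78, "z": 0}
    - {"grip": 1, "x": 0.95, "y": -0.78, "z": 0}
    - {"grip": 1, "x": 0.95, "y": -0.78, "z": 0}
    - {"grip": 1, "x": 0.95, "y": -0.78, "z": 0}
    - {"grip": 1, "az": -1}
    - {"grip": 1, "az": -1}
    - {"grip": 1, "az": -1}
    - {"grip": 1, "az": -1}
    - {"grip": 1, "az": -1}

```text
invalid input
```

Call:
step_arm:
  moves:
    - {"grip": 1, "x": 0.95, "y": -0.78, "z": 0, "ax": 0, "ay": 0, "az": 0}
    - {"grip": 1, "x": 0.95, "y": -0.78, "z": 0, "ax": 0, "ay": 0, "az": 0}
    - {"grip": 1, "x": 0.95, "y": -0.78, "z": 0, "ax": 0, "ay": 0, "az": 0}
    - {"grip": 1, "x": 0.95, "y": -0.78, "z": 0, "ax": 0, "ay": 0, "az": 0}
    - {"grip": 1, "x": 0.95, "y": -0.78, "z": 0, "ax": 0, "ay": 0, "az": 0}
    - {"grip": 1, "x": 0.95, "y": -0.78, "z": 0, "ax": 0, "ay": 0, "az": 0}
    - {"grip": 1, "x": 0.95, "y": -0.78, "z": 0, "ax": 0, "ay": 0, "az": 0}
    - {"grip": 1, "x": 0.95, "y": -0.78, "z": 0, "ax": 0, "ay": 0, "az": 0}
    - {"grip": 1, "x": 0.95, "y": -0.78, "z": 0, "ax": 0, "ay": 0, "az": 0}
    - {"grip": 1, "x": 0.95, "y": -0.78, "z": 0, "ax": 0, "ay": 0, "az": 0}

```text
time: 1.8
tcp_pos: [409.2, -328.6, 239.0]
orientation: [3.102, 0.497, 0.001]
ft_force: [-0.5, -0.3, 0.3]
grip_width: 88.1
```

Call:
step_arm:
  moves:
    - {"grip": 1, "x": 0.95, "y": -0.78, "z": 0, "ax": 0, "ay": 0, "az": 0}
    - {"grip": 1, "x": 0.95, "y": -0.78, "z": 0, "ax": 0, "ay": 0, "az": 0}
    - {"grip": 1, "x": 0.95, "y": -0.78, "z": 0, "ax": 0, "ay": 0, "az": 0}
    - {"grip": 1, "x": 0.95, "y": -0.78, "z": 0, "ax": 0, "ay": 0, "az": 0}
    - {"grip": 1, "x": 0.95, "y": -0.78, "z": 0, "ax": 0, "ay": 0, "az": 0}
    - {"grip": 1, "x": 0, "y": 0, "z": 0, "ax": 0, "ay": 0, "az": -1}
    - {"grip": 1, "x": 0, "y": 0, "z": 0, "ax": 0, "ay": 0, "az": -1}
    - {"grip": 1, "x": 0, "y": 0, "z": 0, "ax": 0, "ay": 0, "az": -1}
    - {"grip": 1, "x": 0, "y": 0, "z": 0, "ax": 0, "ay": 0, "az": -1}
    - {"grip": 1, "x": 0, "y": 0, "z": 0, "ax": 0, "ay": 0, "az": -1}

```text
time: 2.8
tcp_pos: [507.4, -174.1, 238.9]
orientation: [2.74, 1.536, 0.0]
ft_force: [-0.9, 0.3, -0.3]
grip_width: 88.2
```

```bash
cat >> h.py <<'E'
def yaw(st): 
    R=cv2.Rodrigues(np.array(st['orientation'],float))[0]; return np.degrees(np.arctan2(R[1,0],R[0,0])),R
def plan(x,y,z,yw):
    st=r.get_state();w,R=yaw(st);d=R.T@(np.array([x,y,z])-st['tcp_pos'])
    a=np.radians(yw);T=np.array([[np.cos(a),np.sin(a),0],[np.sin(a),-np.cos(a),0],[0,0,-1]])
    d2=T.T@(np.array([x,y,z])-st['tcp_pos']); rv=cv2.Rodrigues(R.T@T)[0].ravel()
    print('pos',st['tcp_pos'].round(1),'yaw',round(w,2),'F',st['ft_force'].round(1),'w',round(st['grip_width'],1),'t',round(st['time'],2))
    print('shift units now',(d/30).round(2),'after turn',(d2/30).round(2),'turn units',(np.degrees(rv)/8).round(3))
def look(th,n='wrist',k=2):
    return [(np.round(d['bbox']).astype(int).tolist(),round(d['confidence'],2),d['region']) for d in spotter.regions_of(n,th)][:k]
E
python3 - <<'E'
from h import *
st=r.get_state();im=imaging.read_camera('wrist');cv2.imwrite('pics/w1.png',im)
for b,c,g in look('bracket',k=3):
    ys,xs=np.nonzero(g);print(b,c,cv2.minAreaRect(unproj('wrist',np.c_[xs,ys],0,st)[:,:2].astype(np.float32)))
cv2.imwrite('pics/c3.png',cv2.resize(im,(800,600),interpolation=2))
plan(500,130,240,74)
E
```

```text
[231, 79, 297, 137] 0.78 ((555.2694702148438, -122.56047058105469), (67.34114074707031, 82.0295181274414), 62.375083923339844)
[321, 42, 386, 102] 0.73 ((674.2550659179688, -141.3955078125), (58.9381103515625, 68.625), 41.85492706298828)
[115, 307, 156, 326] 0.56 ((210.23147583007812, -290.6717834472656), (34.7315559387207, 64.5373764038086), 59.421634674072266)
pos [ 507.3 -174.1  238.8] yaw 58.23 F [1.2 0.1 0.1] w 88.2 t 2.9
shift units now [ 8.49 -5.54 -0.04] after turn [ 9.68 -3.03 -0.04] turn units [ 1.000e-03 -0.000e+00 -1.971e+00]
```

View pics/c3.png

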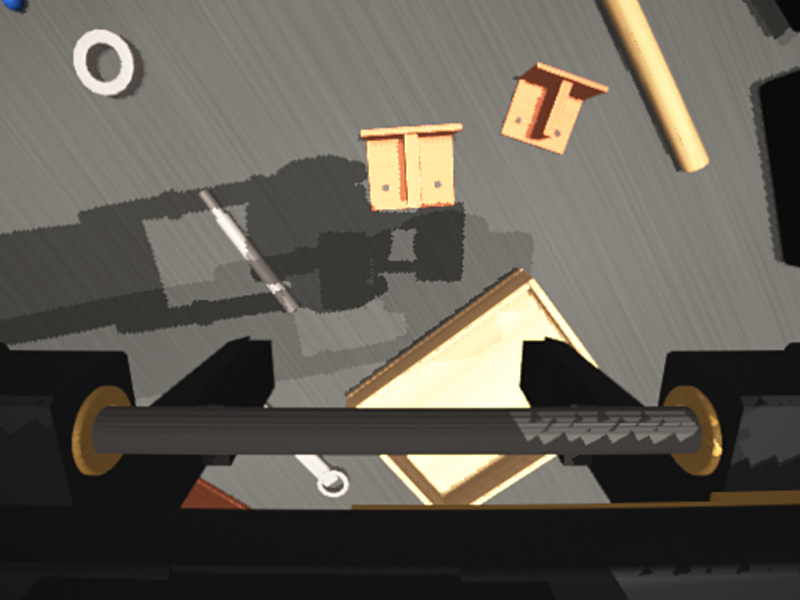

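The wrist view (800x600) shows the middle bracket at (411,168) with its rib pointing up to the flange at (411,129). The small bracket is at (553,108) and the tray at the bottom. Next I go to the dolly.

Call:
step_arm:
  moves:
    - {"grip": 1, "x": 0, "y": 0, "z": 0, "ax": 0, "ay": 0, "az": -1}
    - {"grip": 1, "x": 0, "y": 0, "z": 0, "ax": 0, "ay": 0, "az": -0.97}
    - {"grip": 1, "x": 1, "y": -0.38, "z": 0, "ax": 0, "ay": 0, "az": 0}
    - {"grip": 1, "x": 1, "y": -0.38, "z": 0, "ax": 0, "ay": 0, "az": 0}
    - {"grip": 1, "x": 1, "y": -0.38, "z": 0, "ax": 0, "ay": 0, "az": 0}
    - {"grip": 1, "x": 1, "y": -0.38, "z": 0, "ax": 0, "ay": 0, "az": 0}
    - {"grip": 1, "x": 1, "y": -0.38, "z": 0, "ax": 0, "ay": 0, "az": 0}
    - {"grip": 1, "x": 1, "y": -0.38, "z": 0, "ax": 0, "ay": 0, "az": 0}
    - {"grip": 1, "x": 1, "y": -0.38, "z": 0, "ax": 0, "ay": 0, "az": 0}
    - {"grip": 1, "x": 0.7, "y": -0.37, "z": 0, "ax": 0, "ay": 0, "az": 0}

```text
time: 3.9
tcp_pos: [483.6, 74.7, 239.0]
orientation: [2.513, 1.886, 0.001]
ft_force: [-0.5, 0.3, -0.4]
grip_width: 87.9
```

```bash
python3 - <<'E'
from h import *
st=r.get_state();im=imaging.read_camera('wrist');cv2.imwrite('pics/w2.png',im)
np.save('st2.npy',np.r_[st['tcp_pos'],st['orientation']])
print(st['tcp_pos'],yaw(st)[0])
for b,c,g in look('dolly',k=3):
    ys,xs=np.nonzero(g)
    for z in(0,27):print(b,c,cv2.minAreaRect(unproj('wrist',np.c_[xs,ys],z,st)[:,:2].astype(np.float32)))
for b,c,g in look('stop_pad',k=3):print(b,c)
cv2.imwrite('pics/c4.png',cv2.resize(im[0:230,100:400],None,fx=2.6,fy=2.6,interpolation=2))
E
```

```text
[483.64924605  74.65490706 238.97876033] 73.78589543395006
[239, 81, 277, 138] 0.66 ((504.95355224609375, 135.94036865234375), (75.51263427734375, 49.20110321044922), 75.7723617553711)
[239, 81, 277, 138] 0.66 ((504.7673034667969, 136.1104278564453), (70.21369171142578, 45.7485466003418), 75.77238464355469)
[217, 0, 288, 64] 0.62
```

View pics/c4.png

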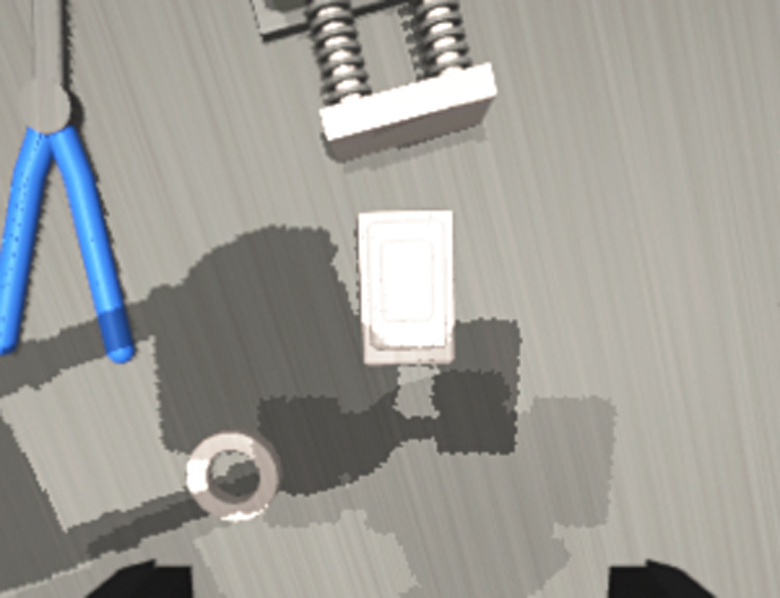

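The crop shows the dolly at (407,287), from (359,212) to (452,362). The pad's top front edge runs from (329,142) to (496,97), clear of the dolly.

```bash
python3 - <<'E'
from h import *
a=np.load('st2.npy');st=dict(tcp_pos=a[:3],orientation=a[3:])
f=lambda p:np.array(p)/2.6+[100,0]
P=unproj('wrist',f([(329,142),(496,97),(320,109),(490,65)]),62,st);print(P.round(1))
d=P[1]-P[0];print(np.linalg.norm(d),'press yaw',np.degrees(np.arctan2(d[1],d[0]))+90,'mid',(P[0]+P[1])/2)
D=unproj('wrist',f([(359,212),(452,210),(452,362),(365,362)]),27,st);print(D.round(1),D.mean(0))
plan(504,136,240,75)
E
```

```text
[[490.7 200.2  62. ]
 [559.6 197.6  62. ]
 [490.9 212.9  62. ]
 [560.3 209.5  62. ]]
69.01440684854582 press yaw 87.8392257717913 mid [525.14849283 198.86168507  62.        ]
[[493.6 174.6  27. ]
 [534.6 163.5  27. ]
 [516.5  96.9  27. ]
 [476.4 108.6  27. ]] [505.28291006 135.90759745  27.        ]
pos [483.6  73.8 238.9] yaw 73.98 F [-0.4 -0.2  0.7] w 88.1 t 4.05
shift units now [ 2.18  0.08 -0.04] after turn [ 2.18  0.12 -0.04] turn units [ 0.003  0.001 -0.128]
```

Call:
step_arm:
  moves:
    - {"grip": 1, "x": 1, "y": 0.1, "z": 0, "ax": 0, "ay": 0, "az": -0.13}
    - {"grip": 1, "x": 1, "y": 0.1, "z": 0, "ax": 0, "ay": 0, "az": 0}
    - {"grip": 1, "x": 0.2, "y": 0, "z": 0.8, "ax": 0, "ay": 0, "az": 0}
    - {"grip": 1, "x": 0, "y": 0, "z": 1, "ax": 0, "ay": 0, "az": 0}
    - {"grip": 1, "x": 0, "y": 0, "z": 1, "ax": 0, "ay": 0, "az": 0}
    - {"grip": 1, "x": 0, "y": 0, "z": 1, "ax": 0, "ay": 0, "az": 0}
    - {"grip": 1, "x": 0, "y": 0, "z": 1, "ax": 0, "ay": 0, "az": 0}
    - {"grip": 1, "x": 0, "y": 0, "z": 0.5, "ax": 0, "ay": 0, "az": 0}
    - {"grip": 1, "x": 0, "y": 0, "z": 0, "ax": 0, "ay": 0, "az": 0}

```text
time: 4.95
tcp_pos: [505.3, 133.5, 77.3]
orientation: [-2.493, -1.909, 0.008]
ft_force: [-0.1, -0.1, -0.4]
grip_width: 87.8
```

```bash
python3 - <<'E'
from h import *
plan(505,136,7,75)
E
```

```text
pos [505.3 133.5  77.3] yaw 74.9 F [-0.1 -0.1 -0.4] w 87.8 t 4.95
shift units now [ 0.08 -0.02  2.34] after turn [ 0.08 -0.03  2.34] turn units [-0.033  0.019 -0.013]
```

Call:
step_arm:
  moves:
    - {"grip": 1, "x": 0.05, "y": 0, "z": 0.9, "ax": 0, "ay": 0, "az": 0}
    - {"grip": 1, "x": 0, "y": 0, "z": 0.8, "ax": 0, "ay": 0, "az": 0}
    - {"grip": 1, "x": 0, "y": 0, "z": 0.4, "ax": 0, "ay": 0, "az": 0}
    - {"grip": 1, "x": 0, "y": 0, "z": 0.2, "ax": 0, "ay": 0, "az": 0}
    - {"grip": 0, "x": 0, "y": 0, "z": 0, "ax": 0, "ay": 0, "az": 0}
    - {"grip": 0, "x": 0, "y": 0, "z": 0, "ax": 0, "ay": 0, "az": 0}
    - {"grip": 0, "x": 0, "y": 0, "z": 0, "ax": 0, "ay": 0, "az": 0}
    - {"grip": 0, "x": 0, "y": 0, "z": 0, "ax": 0, "ay": 0, "az": 0}
    - {"grip": 0, "x": 0, "y": 0, "z": 0, "ax": 0, "ay": 0, "az": 0}
    - {"grip": 0, "x": 0, "y": 0, "z": 0, "ax": 0, "ay": 0, "az": 0}

```text
time: 5.95
tcp_pos: [506.1, 136.7, 10.9]
orientation: [-2.491, -1.91, 0.003]
ft_force: [-3.3, 0.3, 3.6]
grip_width: 43.7
```

Call:
step_arm:
  moves:
    - {"grip": 0, "x": 0, "y": 0, "z": 0, "ax": 0, "ay": 0, "az": 0}
    - {"grip": 0, "x": 0, "y": 0, "z": 0, "ax": 0, "ay": 0, "az": 0}
    - {"grip": 0, "x": 0, "y": 0, "z": 0, "ax": 0, "ay": 0, "az": 0}
    - {"grip": 0, "x": 0, "y": 0, "z": 0, "ax": 0, "ay": 0, "az": 0}

```text
time: 6.35
tcp_pos: [506.1, 136.8, 10.9]
orientation: [-2.491, -1.911, 0.003]
ft_force: [-3.7, 2.2, 4.8]
grip_width: 43.9
```

Call:
step_arm:
  moves:
    - {"grip": 0, "x": 0, "y": 0, "z": -0.3, "ax": 0, "ay": 0, "az": 0}
    - {"grip": 0, "x": 0, "y": 0, "z": -0.6, "ax": 0, "ay": 0, "az": 0}
    - {"grip": 0, "x": 0, "y": 0, "z": -0.9, "ax": 0, "ay": 0, "az": 0}
    - {"grip": 0, "x": 0, "y": 0, "z": -0.9, "ax": 0, "ay": 0, "az": 0}
    - {"grip": 0, "x": 0, "y": 0, "z": -0.9, "ax": 0, "ay": 0, "az": 0}
    - {"grip": 0, "x": -0.1, "y": 0, "z": -0.6, "ax": 0, "ay": 0, "az": -0.5}
    - {"grip": 0, "x": 0, "y": 0, "z": 0, "ax": 0, "ay": 0, "az": -0.8}
    - {"grip": 0, "x": 0, "y": 0, "z": 0, "ax": 0, "ay": 0, "az": -0.8}
    - {"grip": 0, "x": 0, "y": 0, "z": 0, "ax": 0, "ay": 0, "az": -0.7}
    - {"grip": 0, "x": 0, "y": 0, "z": 0, "ax": 0, "ay": 0, "az": 0}

```text
time: 7.35
tcp_pos: [505.7, 133.1, 135.9]
orientation: [-2.072, -2.36, 0.003]
ft_force: [-0.4, 0.7, -6.3]
grip_width: 44.2
```

```bash
python3 - <<'E'
from h import *
plan(501,-328,140,98)
E
```

```text
pos [505.7 133.1 135.9] yaw 97.42 F [-0.4  0.7 -6.3] w 44.2 t 7.35
shift units now [-15.22  -2.14  -0.13] after turn [-15.2   -2.29  -0.14] turn units [-0.014  0.003 -0.072]
```

Weight reads 6.3 N, as expected for the dolly, so it's held. Moving it to the tray.

Call:
step_arm:
  moves:
    - {"grip": 0, "x": -0.4, "y": -0.1, "z": 0, "ax": 0, "ay": 0, "az": 0}
    - {"grip": 0, "x": -0.7, "y": -0.1, "z": 0, "ax": 0, "ay": 0, "az": 0}
    - {"grip": 0, "x": -0.95, "y": -0.14, "z": 0, "ax": 0, "ay": 0, "az": 0}
    - {"grip": 0, "x": -0.95, "y": -0.14, "z": 0, "ax": 0, "ay": 0, "az": 0}
    - {"grip": 0, "x": -0.95, "y": -0.14, "z": 0, "ax": 0, "ay": 0, "az": 0}
    - {"grip": 0, "x": -0.95, "y": -0.14, "z": 0, "ax": 0, "ay": 0, "az": 0}
    - {"grip": 0, "x": -0.95, "y": -0.14, "z": 0, "ax": 0, "ay": 0, "az": 0}
    - {"grip": 0, "x": -0.95, "y": -0.14, "z": 0, "ax": 0, "ay": 0, "az": 0}
    - {"grip": 0, "x": -0.95, "y": -0.14, "z": 0, "ax": 0, "ay": 0, "az": 0}
    - {"grip": 0, "x": -0.95, "y": -0.14, "z": 0, "ax": 0, "ay": 0, "az": 0}

```text
time: 8.35
tcp_pos: [500.1, -132.3, 136.4]
orientation: [-2.076, -2.357, 0.001]
ft_force: [0.7, 0.2, -6.7]
grip_width: 43.3
```

Call:
step_arm:
  moves:
    - {"grip": 0, "x": -0.95, "y": -0.14, "z": 0, "ax": 0, "ay": 0, "az": 0}
    - {"grip": 0, "x": -0.95, "y": -0.14, "z": 0, "ax": 0, "ay": 0, "az": 0}
    - {"grip": 0, "x": -0.95, "y": -0.14, "z": 0, "ax": 0, "ay": 0, "az": 0}
    - {"grip": 0, "x": -0.95, "y": -0.14, "z": 0, "ax": 0, "ay": 0, "az": 0}
    - {"grip": 0, "x": -0.95, "y": -0.14, "z": 0, "ax": 0, "ay": 0, "az": 0}
    - {"grip": 0, "x": -0.95, "y": -0.14, "z": 0, "ax": 0, "ay": 0, "az": 0}
    - {"grip": 0, "x": -0.6, "y": -0.1, "z": 0, "ax": 0, "ay": 0, "az": 0}
    - {"grip": 0, "x": -0.2, "y": 0, "z": 0, "ax": 0, "ay": 0, "az": 0}
    - {"grip": 0, "x": 0, "y": 0, "z": 0, "ax": 0, "ay": 0, "az": 0}

```text
time: 9.25
tcp_pos: [497.9, -327.9, 136.4]
orientation: [-2.075, -2.357, -0.0]
ft_force: [-0.3, 0.3, -5.7]
grip_width: 43.6
```

```bash
python3 - <<'E'
from h import *
imaging.read_camera('top')
for b,c,g in look('tray','top',1):
    ys,xs=np.nonzero(g);print(b,c,cv2.minAreaRect(unproj('top',np.c_[xs,ys],35)[:,:2].astype(np.float32)))
plan(501,-328,17,98)
E
```

```text
[289, 147, 342, 191] 0.76 ((544.9854736328125, -329.26690673828125), (192.74569702148438, 88.63709259033203), 71.99273681640625)
pos [ 498.  -326.4  136.3] yaw 97.4 F [ 0.4 -0.7 -6.3] w 43.8 t 9.35
shift units now [-0.07  0.1   3.98] after turn [-0.07  0.09  3.98] turn units [-0.005 -0.01  -0.076]
```

Call:
step_arm:
  moves:
    - {"grip": 0, "x": 0, "y": 0, "z": 0.9, "ax": 0, "ay": 0, "az": 0}
    - {"grip": 0, "x": 0, "y": 0, "z": 1, "ax": 0, "ay": 0, "az": 0}
    - {"grip": 0, "x": 0, "y": 0, "z": 0.9, "ax": 0, "ay": 0, "az": 0}
    - {"grip": 0, "x": 0, "y": 0, "z": 0.6, "ax": 0, "ay": 0, "az": 0}
    - {"grip": 0, "x": 0, "y": 0, "z": 0.4, "ax": 0, "ay": 0, "az": 0}
    - {"grip": 0, "x": 0, "y": 0, "z": 0, "ax": 0, "ay": 0, "az": 0}
    - {"grip": 0, "x": 0, "y": 0, "z": 0, "ax": 0, "ay": 0, "az": 0}

```text
time: 10.05
tcp_pos: [498.9, -327.2, 23.3]
orientation: [2.072, 2.361, 0.0]
ft_force: [0.5, -0.5, -6.0]
grip_width: 43.6
```

Call:
step_arm:
  moves:
    - {"grip": 0, "x": 0, "y": 0, "z": 0.1, "ax": 0, "ay": 0, "az": 0}
    - {"grip": 0, "x": 0, "y": 0, "z": 0.06, "ax": 0, "ay": 0, "az": 0}
    - {"grip": 0, "x": 0, "y": 0, "z": 0.03, "ax": 0, "ay": 0, "az": 0}
    - {"grip": 0, "x": 0, "y": 0, "z": 0, "ax": 0, "ay": 0, "az": 0}

```text
time: 10.45
tcp_pos: [498.4, -327.6, 17.2]
orientation: [2.073, 2.36, 0.0]
ft_force: [0.4, 0.2, -6.8]
grip_width: 43.5
```

Call:
step_arm:
  moves:
    - {"grip": 0, "x": 0, "y": 0, "z": 0.04, "ax": 0, "ay": 0, "az": 0}
    - {"grip": 0, "x": 0, "y": 0, "z": 0, "ax": 0, "ay": 0, "az": 0}

```text
time: 10.65
tcp_pos: [498.5, -327.6, 17.0]
orientation: [2.073, 2.36, -0.0]
ft_force: [-2.7, 2.5, 2.9]
grip_width: 43.7
```

Call:
step_arm:
  moves:
    - {"grip": 1, "x": 0, "y": 0, "z": 0, "ax": 0, "ay": 0, "az": 0}
    - {"grip": 1, "x": 0, "y": 0, "z": 0, "ax": 0, "ay": 0, "az": 0}
    - {"grip": 1, "x": 0, "y": 0, "z": 0, "ax": 0, "ay": 0, "az": 0}
    - {"grip": 1, "x": 0, "y": 0, "z": 0, "ax": 0, "ay": 0, "az": 0}
    - {"grip": 1, "x": 0, "y": 0, "z": -0.5, "ax": 0, "ay": 0, "az": 0}
    - {"grip": 1, "x": 0, "y": 0, "z": -1, "ax": 0, "ay": 0, "az": 0}
    - {"grip": 1, "x": 0, "y": 0, "z": -1, "ax": 0, "ay": 0, "az": 0}
    - {"grip": 1, "x": 0, "y": 0, "z": -1, "ax": 0, "ay": 0, "az": 0}
    - {"grip": 1, "x": 0, "y": 0, "z": -1, "ax": 0, "ay": 0, "az": 0}
    - {"grip": 1, "x": 0, "y": 0, "z": -0.6, "ax": 0, "ay": 0, "az": 0}

```text
time: 11.65
tcp_pos: [499.6, -328.4, 173.2]
orientation: [2.07, 2.357, 0.001]
ft_force: [1.2, 1.1, 0.4]
grip_width: 88.0
```

```bash
python3 - <<'E'
from h import *
plan(522,-174,180,60)
E
```

```text
pos [ 499.6 -328.4  173.2] yaw 97.41 F [1.2 1.1 0.4] w 88.0 t 11.65
shift units now [ 5.01  1.41 -0.24] after turn [ 4.83 -1.93 -0.23] turn units [0.034 0.015 4.676]
```

Call:
step_arm:
  moves:
    - {"grip": 1, "x": 0.95, "y": 0.26, "z": 0, "ax": 0, "ay": 0, "az": 0}
    - {"grip": 1, "x": 1, "y": 0.28, "z": 0, "ax": 0, "ay": 0, "az": 0}
    - {"grip": 1, "x": 1, "y": 0.28, "z": 0, "ax": 0, "ay": 0, "az": 0}
    - {"grip": 1, "x": 1, "y": 0.28, "z": 0, "ax": 0, "ay": 0, "az": 0}
    - {"grip": 1, "x": 1, "y": 0.28, "z": 0, "ax": 0, "ay": 0, "az": 0}
    - {"grip": 1, "x": 0, "y": 0, "z": 0, "ax": 0, "ay": 0, "az": 0.95}
    - {"grip": 1, "x": 0, "y": 0, "z": 0, "ax": 0, "ay": 0, "az": 0.95}
    - {"grip": 1, "x": 0, "y": 0, "z": 0, "ax": 0, "ay": 0, "az": 0.95}
    - {"grip": 1, "x": 0, "y": 0, "z": 0, "ax": 0, "ay": 0, "az": 0.95}
    - {"grip": 1, "x": 0, "y": 0, "z": 0, "ax": 0, "ay": 0, "az": 0.88}

```text
time: 12.65
tcp_pos: [520.4, -174.8, 170.0]
orientation: [2.724, 1.563, 0.001]
ft_force: [0.2, 0.2, -0.0]
grip_width: 88.1
```

Call:
step_arm:
  moves:
    - {"grip": 1, "x": 0, "y": 0, "z": 0, "ax": 0, "ay": 0, "az": 0}

```text
time: 12.75
tcp_pos: [520.5, -174.9, 170.0]
orientation: [2.72, 1.569, 0.001]
ft_force: [-1.0, -0.1, -0.1]
grip_width: 88.3
```

```bash
python3 - <<'E'
from h import *
st=r.get_state();im=imaging.read_camera('wrist');cv2.imwrite('pics/w3.png',im)
np.save('st3.npy',np.r_[st['tcp_pos'],st['orientation']])
print(st['tcp_pos'],yaw(st)[0])
b,c,g=look('bracket',k=1)[0];print(b,c)
u,v=max(b[0]-30,0),max(b[1]-30,0);print(u,v)
cv2.imwrite('pics/c5.png',cv2.resize(im[v:v+150,u:u+180],None,fx=4,fy=4,interpolation=2))
t=imaging.read_camera('top')[120:240,270:370];cv2.imwrite('pics/c6.png',cv2.resize(t,None,fx=4,fy=4,interpolation=2))
E
```

```text
[ 520.49401647 -174.89538405  169.96299075] 59.95502321847812
[215, 80, 298, 145] 0.9
185 50
```

View pics/c5.png

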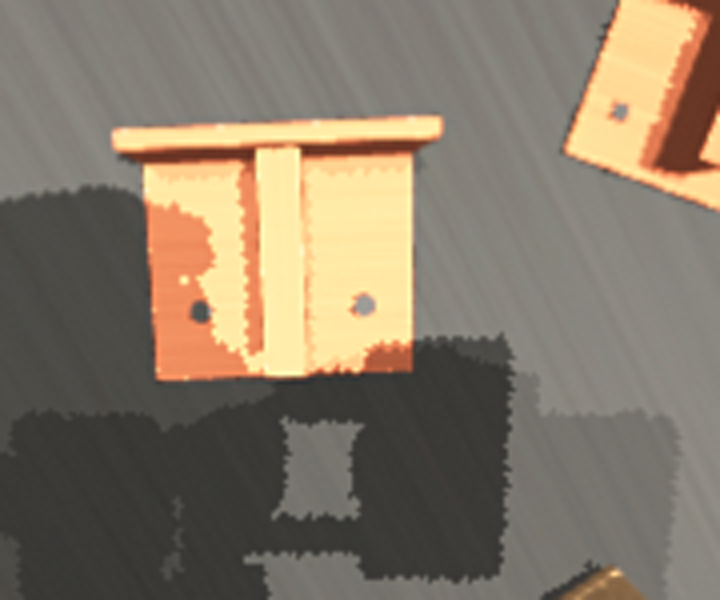

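The crop shows the bracket clearly: flange top edge from (112,129) to (442,116), base rear edge from (157,381) to (412,372), and rib top from (277,148) to (284,375). I'll fit the pose to those points.

```bash
cat > fit.py <<'E'
from h import *
from scipy.optimize import least_squares
a=np.load('st3.npy');st=dict(tcp_pos=a[:3],orientation=a[3:])
uv=np.array([(112,129),(442,116),(115,154),(442,139),(157,381),(412,372),(262,376),(305,374),(256,148),(300,147)])/4+[185,50]
L=np.array([(30,35,60),(30,-35,60),(26,35,60),(26,-35,60),(-30,35,4),(-30,-35,4),(-25,5,50),(-25,-5,50),(26,5,50),(26,-5,50)],float)
def W(p):
    c,s=np.cos(p[2]),np.sin(p[2]);return np.c_[p[0]+c*L[:,0]-s*L[:,1],p[1]+s*L[:,0]+c*L[:,1],L[:,2]*(p[3] if len(p)>3 else 1)]
o=least_squares(lambda p:(proj('wrist',W(p),st)-uv).ravel(),[555,-121,1.05])
print(o.x,np.degrees(o.x[2]),(o.fun.reshape(-1,2)*4).round(1).tolist())
np.save('br.npy',o.x)
c,s=np.cos(o.x[2]),np.sin(o.x[2]);x,y=o.x[0]-4*c,o.x[1]-4*s
plan(x,y,13,np.degrees(o.x[2]))
E
python3 fit.py
```

```text
[ 551.96824366 -123.86221893    1.08186507] 61.98630277851112 [[0.3, 1.2], [-0.1, 1.8], [-1.4, -4.1], [-0.1, -1.4], [-1.1, -0.5], [0.5, -0.7], [1.6, 2.3], [1.6, 2.7], [-1.2, -0.1], [-0.0, -0.8]]
pos [ 520.3 -174.9  169.4] yaw 60.11 F [0.  0.1 0.2] w 88.1 t 12.9
shift units now [1.87 0.07 5.21] after turn [1.86 0.13 5.21] turn units [ 0.005 -0.001 -0.234]
```

View pics/c6.png

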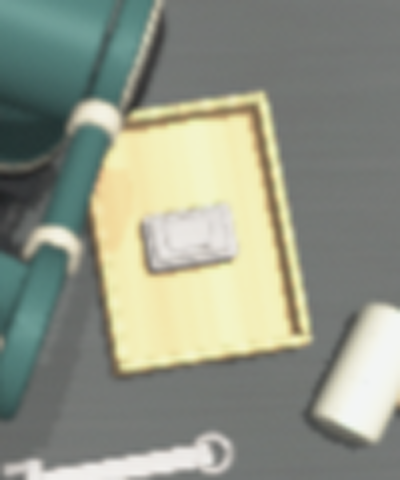

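The dolly is lying flat in the tray, at (190,238) in the crop. The bracket fit is good to under 1 px. Now I grip the rib.

Call:
step_arm:
  moves:
    - {"grip": 1, "x": 0.9, "y": 0.04, "z": 0, "ax": 0, "ay": 0, "az": -0.23}
    - {"grip": 1, "x": 0.9, "y": 0.09, "z": 0.3, "ax": 0, "ay": 0, "az": 0}
    - {"grip": 1, "x": 0.06, "y": 0, "z": 0.9, "ax": 0, "ay": 0, "az": 0}
    - {"grip": 1, "x": 0, "y": 0, "z": 1, "ax": 0, "ay": 0, "az": 0}
    - {"grip": 1, "x": 0, "y": 0, "z": 1, "ax": 0, "ay": 0, "az": 0}
    - {"grip": 1, "x": 0, "y": 0, "z": 0.8, "ax": 0, "ay": 0, "az": 0}
    - {"grip": 1, "x": 0, "y": 0, "z": 0.5, "ax": 0, "ay": 0, "az": 0}
    - {"grip": 1, "x": 0, "y": 0, "z": 0.4, "ax": 0, "ay": 0, "az": 0}
    - {"grip": 1, "x": 0, "y": 0, "z": 0, "ax": 0, "ay": 0, "az": 0}

```text
time: 13.8
tcp_pos: [549.8, -127.7, 20.5]
orientation: [-2.693, -1.613, 0.003]
ft_force: [-0.7, 0.0, 0.3]
grip_width: 88.3
```

```bash
python3 - <<'E'
from h import *
plan(550.1,-127.4,13,62)
E
```

```text
pos [ 549.8 -127.7   20.5] yaw 61.84 F [-0.7  0.   0.3] w 88.3 t 13.8
shift units now [0.01 0.01 0.25] after turn [0.01 0.01 0.25] turn units [-0.018  0.004 -0.02 ]
```

Call:
step_arm:
  moves:
    - {"grip": 1, "x": 0, "y": 0, "z": 0.22, "ax": 0, "ay": 0, "az": -0.02}
    - {"grip": 0, "x": 0, "y": 0, "z": 0, "ax": 0, "ay": 0, "az": 0}
    - {"grip": 0, "x": 0, "y": 0, "z": 0, "ax": 0, "ay": 0, "az": 0}
    - {"grip": 0, "x": 0, "y": 0, "z": 0, "ax": 0, "ay": 0, "az": 0}
    - {"grip": 0, "x": 0, "y": 0, "z": 0, "ax": 0, "ay": 0, "az": 0}
    - {"grip": 0, "x": 0, "y": 0, "z": 0, "ax": 0, "ay": 0, "az": 0}
    - {"grip": 0, "x": 0, "y": 0, "z": 0, "ax": 0, "ay": 0, "az": 0}
    - {"grip": 0, "x": 0, "y": 0, "z": 0, "ax": 0, "ay": 0, "az": 0}
    - {"grip": 0, "x": 0, "y": 0, "z": 0, "ax": 0, "ay": 0, "az": 0}
    - {"grip": 0, "x": 0, "y": 0, "z": 0, "ax": 0, "ay": 0, "az": 0}

```text
time: 14.8
tcp_pos: [550.7, -128.0, 15.2]
orientation: [-2.693, -1.617, 0.0]
ft_force: [0.4, -0.0, 0.3]
grip_width: 18.6
```

Call:
step_arm:
  moves:
    - {"grip": 0, "x": 0, "y": 0, "z": 0, "ax": 0, "ay": 0, "az": 0}
    - {"grip": 0, "x": 0, "y": 0, "z": 0, "ax": 0, "ay": 0, "az": 0}
    - {"grip": 0, "x": 0, "y": 0, "z": 0, "ax": 0, "ay": 0, "az": 0}
    - {"grip": 0, "x": 0, "y": 0, "z": 0, "ax": 0, "ay": 0, "az": 0}

```text
time: 15.2
tcp_pos: [550.4, -127.8, 15.1]
orientation: [-2.693, -1.617, 0.001]
ft_force: [-1.3, 0.3, 1.7]
grip_width: 9.7
```

```bash
python3 - <<'E'
from h import *
plan(550.1,-127.4,13,62)
E
```

```text
pos [ 550.4 -127.8   15.1] yaw 61.97 F [-1.3  0.3  1.7] w 9.7 t 15.2
shift units now [ 0.01 -0.02  0.07] after turn [ 0.01 -0.02  0.07] turn units [-0.005  0.001 -0.004]
```

Call:
step_arm:
  moves:
    - {"grip": 0, "x": 0, "y": 0, "z": -0.4, "ax": 0, "ay": 0, "az": 0}
    - {"grip": 0, "x": 0, "y": 0, "z": -0.7, "ax": 0, "ay": 0, "az": 0}
    - {"grip": 0, "x": 0, "y": 0, "z": -0.6, "ax": 0, "ay": 0, "az": 0}
    - {"grip": 0, "x": 0, "y": 0, "z": 0, "ax": 0, "ay": 0, "az": -0.6}
    - {"grip": 0, "x": 0, "y": 0, "z": 0, "ax": 0, "ay": 0, "az": -0.8}
    - {"grip": 0, "x": 0, "y": 0, "z": 0, "ax": 0, "ay": 0, "az": -0.8}
    - {"grip": 0, "x": 0, "y": 0, "z": 0, "ax": 0, "ay": 0, "az": -0.7}
    - {"grip": 0, "x": 0, "y": 0, "z": 0, "ax": 0, "ay": 0, "az": -0.32}
    - {"grip": 0, "x": 0, "y": 0, "z": 0, "ax": 0, "ay": 0, "az": 0}

```text
time: 16.1
tcp_pos: [550.5, -128.0, 66.3]
orientation: [-2.265, -2.177, 0.0]
ft_force: [1.2, 0.3, -4.4]
grip_width: 9.9
```

```bash
python3 - <<'E'
from h import *
plan(521.6,105,60,87.8)
E
```

```text
pos [ 550.5 -128.    66.3] yaw 87.73 F [ 1.2  0.3 -4.4] w 9.9 t 16.1
shift units now [ 7.72 -1.27  0.21] after turn [ 7.72 -1.26  0.21] turn units [-0.001  0.    -0.009]
```

Call:
step_arm:
  moves:
    - {"grip": 0, "x": 0.4, "y": -0.1, "z": 0, "ax": 0, "ay": 0, "az": 0}
    - {"grip": 0, "x": 0.7, "y": -0.1, "z": 0, "ax": 0, "ay": 0, "az": 0}
    - {"grip": 0, "x": 0.9, "y": -0.15, "z": 0, "ax": 0, "ay": 0, "az": 0}
    - {"grip": 0, "x": 0.9, "y": -0.15, "z": 0, "ax": 0, "ay": 0, "az": 0}
    - {"grip": 0, "x": 0.9, "y": -0.15, "z": 0, "ax": 0, "ay": 0, "az": 0}
    - {"grip": 0, "x": 0.9, "y": -0.15, "z": 0, "ax": 0, "ay": 0, "az": 0}
    - {"grip": 0, "x": 0.9, "y": -0.15, "z": 0.4, "ax": 0, "ay": 0, "az": 0}
    - {"grip": 0, "x": 0.9, "y": -0.15, "z": 0.5, "ax": 0, "ay": 0, "az": 0}
    - {"grip": 0, "x": 0.7, "y": -0.1, "z": 0.5, "ax": 0, "ay": 0, "az": 0}
    - {"grip": 0, "x": 0.5, "y": -0.08, "z": 0, "ax": 0, "ay": 0, "az": 0}

```text
time: 17.1
tcp_pos: [518.6, 106.0, 22.2]
orientation: [-2.262, -2.175, 0.006]
ft_force: [-0.9, -0.7, -2.8]
grip_width: 10.0
```

Call:
step_arm:
  moves:
    - {"grip": 0, "x": 0, "y": 0, "z": 0.1, "ax": 0, "ay": 0, "az": 0}
    - {"grip": 0, "x": 0, "y": 0, "z": 0, "ax": 0, "ay": 0, "az": 0}

```text
time: 17.3
tcp_pos: [521.7, 104.7, 21.6]
orientation: [2.264, 2.178, 0.0]
ft_force: [0.9, -0.7, -4.0]
grip_width: 9.9
```

```bash
python3 - <<'E'
from h import *
st=r.get_state();im=imaging.read_camera('wrist');cv2.imwrite('pics/w4.png',im)
np.save('st4.npy',np.r_[st['tcp_pos'],st['orientation']])
plan(521.6,105,15.1,87.8)
cv2.imwrite('pics/c7.png',cv2.resize(im[40:240,120:390],None,fx=2.96,fy=2.96,interpolation=2))
E
```

```text
pos [522.  104.2  21.8] yaw 87.73 F [ 0.8 -0.5 -4.4] w 9.6 t 17.35
shift units now [ 0.03 -0.01  0.22] after turn [ 0.03 -0.01  0.22] turn units [ 0.006  0.001 -0.008]
```

View pics/c7.png

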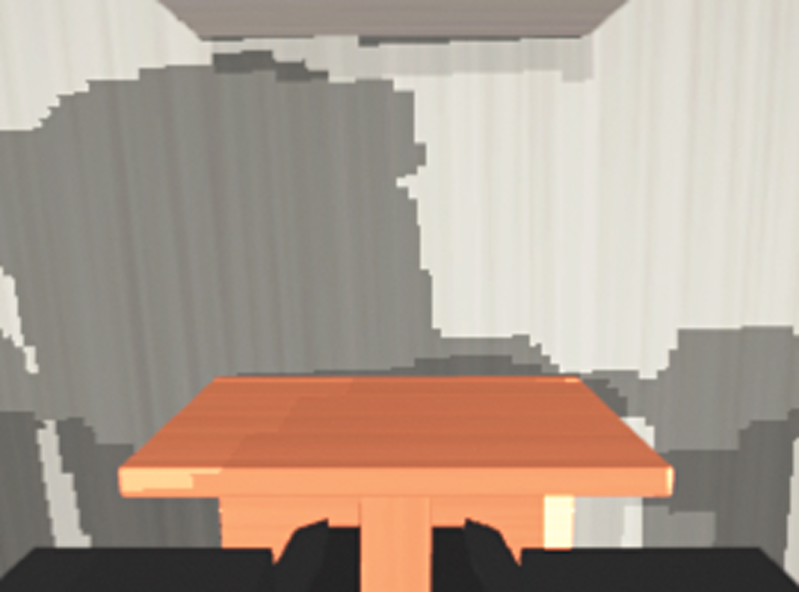

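The flange's top edge runs from (118,468) to (673,466) and its bottom edge from (215,378) to (580,377). The pad face's bottom edge runs from (203,39) to (585,37), and all three look parallel. I need the upper part of the picture for the pad's top edge.

```bash
python3 - <<'E'
import cv2
im=cv2.imread('pics/w4.png');cv2.imwrite('pics/c8.png',cv2.resize(im[0:100,150:350],None,fx=4,fy=4,interpolation=2))
E
```

```text
(no output)
```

View pics/c8.png

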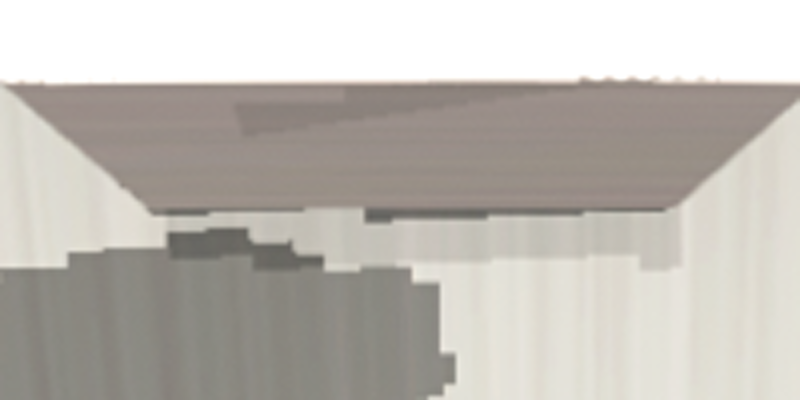

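```bash
python3 - <<'E'
from h import *
from scipy.optimize import least_squares
a=np.load('st4.npy');st=dict(tcp_pos=a[:3],orientation=a[3:]);dz=a[2]-15.1
def fit(uv,L,p0,zoff=0):
    L=np.array(L,float)
    def W(p):
        c,s=np.cos(p[2]),np.sin(p[2]);return np.c_[p[0]+c*L[:,0]-s*L[:,1],p[1]+s*L[:,0]+c*L[:,1],L[:,2]+zoff]
    o=least_squares(lambda p:(proj('wrist',W(p),st)-uv).ravel(),p0);print(o.x.round(2),np.degrees(o.x[2]).round(2),o.fun.round(1));return o.x
c8=lambda q:(np.array(q,float)+.5)/4-.5+[150,0]
c7=lambda q:(np.array(q,float)+.5)/2.96-.5+[120,40]
pad=fit(np.r_[c8([(3,84),(812,84),(150,213),(672,209)])],[(0,35,62),(0,-35,62),(0,35,6),(0,-35,6)],[525,199,1.53])
br=fit(c7([(118,468),(673,466),(215,378),(580,377),(360,497),(431,497)]),[(30,35,60),(30,-35,60),(30,35,0),(30,-35,0),(26,5,50),(26,-5,50)],[521,109,1.53],dz)
c,s=np.cos(pad[2]),np.sin(pad[2]);d=br[:2]-pad[:2]
print('bracket in stop frame x',d@[c,s],'y',d@[-s,c],'gap',-(d@[c,s])-30,'dyaw',np.degrees(br[2]-pad[2]))
print('br-tcp',br[:2]-a[:2], 'n',c,s, yaw(st)[0])
E
```

```text
[524.88 200.04   1.53] 87.86 [-3.2  0.4  3.3 -0.1 -1.6 -0.1  1.4  0.6]
[522.01 108.16   1.54] 87.95 [-0.   3.5  0.3  3.6  0.4  1.4 -1.3  1.3 -0.1 -4.8  0.4 -4.9]
bracket in stop frame x -91.92512171948842 y -0.5696008130733488 gap 61.925121719488416 dyaw 0.09586730994327253
br-tcp [0.33011274 3.50173222] n 0.03738527588198091 0.9993009262215402 87.77860073323738
```

The bracket is parallel to the pad (0.1°), 0.6 mm off sideways, with a 62 mm gap. I'll correct that and lower it to the bench.

Call:
step_arm:
  moves:
    - {"grip": 0, "x": 0.3, "y": -0.02, "z": 0.1, "ax": 0, "ay": 0, "az": 0}
    - {"grip": 0, "x": 0.4, "y": 0, "z": 0.08, "ax": 0, "ay": 0, "az": 0}
    - {"grip": 0, "x": 0.3, "y": 0, "z": 0.02, "ax": 0, "ay": 0, "az": 0}
    - {"grip": 0, "x": 0, "y": 0, "z": 0, "ax": 0, "ay": 0, "az": 0}
    - {"grip": 0, "x": 0, "y": 0, "z": 0, "ax": 0, "ay": 0, "az": 0}

```text
time: 17.85
tcp_pos: [522.2, 134.7, 15.2]
orientation: [2.264, 2.178, -0.0]
ft_force: [0.1, 0.8, -3.6]
grip_width: 9.8
```

```bash
python3 - <<'E'
from h import *
plan(524.88-.0374*34,200.04-34,15.1,87.8)
E
```

```text
pos [522.2 134.7  15.2] yaw 87.78 F [ 0.1  0.8 -3.6] w 9.8 t 17.85
shift units now [1.04 0.01 0.  ] after turn [1.04 0.01 0.  ] turn units [ 0.     0.001 -0.003]
```

Call:
step_arm:
  moves:
    - {"grip": 0, "x": 0, "y": 0, "z": 0.02, "ax": 0, "ay": 0, "az": 0}
    - {"grip": 0, "x": 0, "y": 0, "z": 0, "ax": 0, "ay": 0, "az": 0}

```text
time: 18.05
tcp_pos: [522.2, 134.6, 15.1]
orientation: [-2.265, -2.176, -0.001]
ft_force: [-2.7, 2.4, 1.9]
grip_width: 9.6
```

Call:
step_arm:
  moves:
    - {"grip": 0, "x": 0, "y": 0, "z": 0.02, "ax": 0, "ay": 0, "az": 0}
    - {"grip": 0, "x": 0, "y": 0, "z": 0, "ax": 0, "ay": 0, "az": 0}

```text
time: 18.25
tcp_pos: [522.2, 134.6, 15.1]
orientation: [-2.265, -2.176, -0.001]
ft_force: [-4.6, 2.4, 6.2]
grip_width: 10.1
```

On the bench (Fz has turned positive). I'll ease off slightly and slide towards the pad.

Call:
step_arm:
  moves:
    - {"grip": 0, "x": 0.2, "y": 0, "z": -0.02, "ax": 0, "ay": 0, "az": 0}
    - {"grip": 0, "x": 0.2, "y": 0, "z": 0, "ax": 0, "ay": 0, "az": 0}
    - {"grip": 0, "x": 0.2, "y": 0, "z": 0, "ax": 0, "ay": 0, "az": 0}
    - {"grip": 0, "x": 0.15, "y": 0, "z": 0, "ax": 0, "ay": 0, "az": 0}
    - {"grip": 0, "x": 0, "y": 0, "z": 0, "ax": 0, "ay": 0, "az": 0}
    - {"grip": 0, "x": 0, "y": 0, "z": 0, "ax": 0, "ay": 0, "az": 0}

```text
time: 18.85
tcp_pos: [523.9, 157.6, 15.1]
orientation: [2.265, 2.177, 0.003]
ft_force: [1.5, 0.0, 5.2]
grip_width: 9.8
```

Call:
step_arm:
  moves:
    - {"grip": 0, "x": 0.1, "y": 0, "z": 0, "ax": 0, "ay": 0, "az": 0}
    - {"grip": 0, "x": 0.1, "y": 0, "z": 0, "ax": 0, "ay": 0, "az": 0}
    - {"grip": 0, "x": 0.05, "y": 0, "z": 0, "ax": 0, "ay": 0, "az": 0}
    - {"grip": 0, "x": 0, "y": 0, "z": 0, "ax": 0, "ay": 0, "az": 0}
    - {"grip": 0, "x": 0, "y": 0, "z": 0, "ax": 0, "ay": 0, "az": 0}

```text
time: 19.35
tcp_pos: [523.8, 163.8, 15.1]
orientation: [2.264, 2.177, 0.0]
ft_force: [-0.8, -4.5, 6.5]
grip_width: 9.5
```

```bash
python3 - <<'E'
from h import *
plan(524.88-.0374*34,200.04-34,15.1,87.8)
st=r.get_state();im=imaging.read_camera('wrist');cv2.imwrite('pics/w5.png',im)
np.save('st5.npy',np.r_[st['tcp_pos'],st['orientation']])
cv2.imwrite('pics/c9.png',cv2.resize(im[110:260,140:370],None,fx=3.45,fy=3.45,interpolation=2))
E
```

```text
pos [523.8 163.8  15.1] yaw 87.74 F [-0.8 -4.5  6.5] w 9.5 t 19.35
shift units now [ 0.07 -0.01  0.  ] after turn [ 0.07 -0.01  0.  ] turn units [ 0.006  0.005 -0.007]
```

View pics/c9.png

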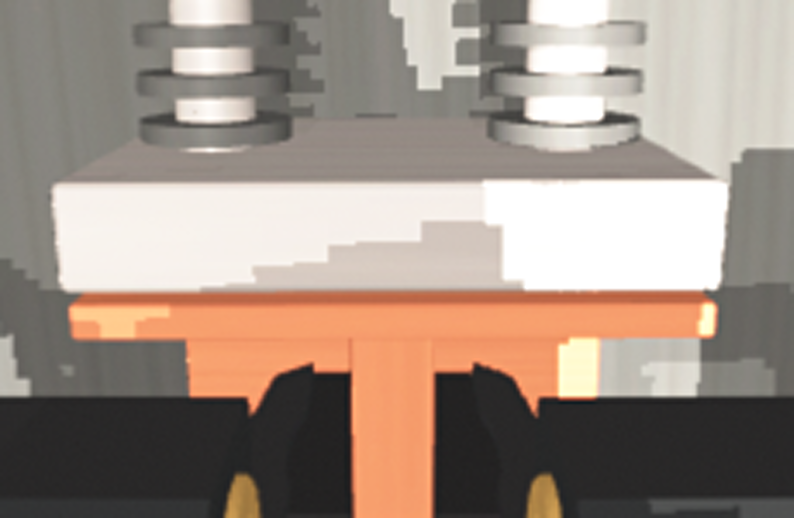

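The pad's front edge spans (63..721, 291), centred at 392. The flange's edge spans (69..716, 301), centred at 392. So they are lined up and parallel, with about 2 mm still to go. I'll ease the down-push and advance slowly, tracking force against travel.

Call:
step_arm:
  moves:
    - {"grip": 0, "x": 0.05, "y": 0, "z": -0.02, "ax": 0, "ay": 0, "az": 0}
    - {"grip": 0, "x": 0.05, "y": 0, "z": 0, "ax": 0, "ay": 0, "az": 0}
    - {"grip": 0, "x": 0.05, "y": 0, "z": 0, "ax": 0, "ay": 0, "az": 0}
    - {"grip": 0, "x": 0, "y": 0, "z": 0, "ax": 0, "ay": 0, "az": 0}
    - {"grip": 0, "x": 0, "y": 0, "z": 0, "ax": 0, "ay": 0, "az": 0}

```text
time: 19.9
tcp_pos: [523.5, 168.4, 15.1]
orientation: [2.264, 2.177, -0.001]
ft_force: [-0.2, -4.2, 3.1]
grip_width: 9.6
```

Call:
step_arm:
  moves:
    - {"grip": 0, "x": 0.07, "y": 0, "z": 0, "ax": 0, "ay": 0, "az": 0}
    - {"grip": 0, "x": 0.07, "y": 0, "z": 0, "ax": 0, "ay": 0, "az": 0}
    - {"grip": 0, "x": 0.06, "y": 0, "z": 0, "ax": 0, "ay": 0, "az": 0}
    - {"grip": 0, "x": 0, "y": 0, "z": 0, "ax": 0, "ay": 0, "az": 0}
    - {"grip": 0, "x": 0, "y": 0, "z": 0, "ax": 0, "ay": 0, "az": 0}

```text
time: 20.4
tcp_pos: [523.6, 173.8, 15.1]
orientation: [2.264, 2.177, -0.002]
ft_force: [0.2, -8.3, 4.7]
grip_width: 9.7
```

Call:
step_arm:
  moves:
    - {"grip": 0, "x": 0.07, "y": 0, "z": 0, "ax": 0, "ay": 0, "az": 0}
    - {"grip": 0, "x": 0.07, "y": 0, "z": 0, "ax": 0, "ay": 0, "az": 0}
    - {"grip": 0, "x": 0.06, "y": 0, "z": 0, "ax": 0, "ay": 0, "az": 0}
    - {"grip": 0, "x": 0, "y": 0, "z": 0, "ax": 0, "ay": 0, "az": 0}
    - {"grip": 0, "x": 0, "y": 0, "z": 0, "ax": 0, "ay": 0, "az": 0}

```text
time: 20.9
tcp_pos: [523.9, 179.0, 15.2]
orientation: [2.263, 2.177, -0.004]
ft_force: [0.6, -11.1, 4.6]
grip_width: 9.4
```

Call:
step_arm:
  moves:
    - {"grip": 0, "x": 0.06, "y": 0, "z": -0.01, "ax": 0, "ay": 0, "az": 0}
    - {"grip": 0, "x": 0.06, "y": 0, "z": 0, "ax": 0, "ay": 0, "az": 0}
    - {"grip": 0, "x": 0.05, "y": 0, "z": 0, "ax": 0, "ay": 0, "az": 0}
    - {"grip": 0, "x": 0.05, "y": 0, "z": 0, "ax": 0, "ay": 0, "az": 0}
    - {"grip": 0, "x": 0, "y": 0, "z": 0, "ax": 0, "ay": 0, "az": 0}
    - {"grip": 0, "x": 0, "y": 0, "z": 0, "ax": 0, "ay": 0, "az": 0}
    - {"grip": 0, "x": 0, "y": 0, "z": 0, "ax": 0, "ay": 0, "az": 0}

```text
time: 21.6
tcp_pos: [524.1, 185.0, 15.2]
orientation: [2.262, 2.177, -0.005]
ft_force: [0.4, -12.8, 3.7]
grip_width: 9.6
```

```bash
python3 - <<'E'
from h import *
plan(523.8,186,15.1,87.8)
im=imaging.read_camera('wrist');cv2.imwrite('pics/w6.png',im)
imaging.read_camera('side')
cv2.imwrite('pics/c10.png',cv2.resize(im[60:260,100:400],None,fx=2.65,fy=2.65,interpolation=2))
E
```

```text
pos [524.1 185.   15.2] yaw 87.79 F [  0.4 -12.8   3.7] w 9.6 t 21.6
shift units now [ 0.03 -0.01  0.  ] after turn [ 0.03 -0.01  0.  ] turn units [-0.005  0.028 -0.001]
```

View pics/c10.png

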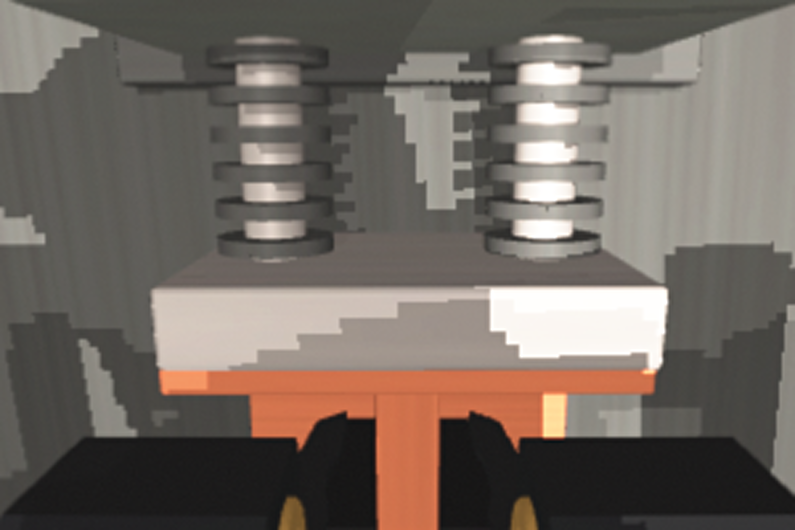

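The flange is flush on the pad: the pad spans 158..662 and the flange 161..656, with centres within 0.3 mm. Travel and force (less bench friction) both give about 19 mm, or about 9.6 N. I'll nudge it slightly, let it settle and hand in.

Call:
step_arm:
  moves:
    - {"grip": 0, "x": 0.02, "y": 0, "z": 0, "ax": 0, "ay": 0, "az": 0}
    - {"grip": 0, "x": 0, "y": 0, "z": 0, "ax": 0, "ay": 0, "az": 0}
    - {"grip": 0, "x": 0, "y": 0, "z": 0, "ax": 0, "ay": 0, "az": 0}
    - {"grip": 0, "x": 0, "y": 0, "z": 0, "ax": 0, "ay": 0, "az": 0}
    - {"grip": 0, "x": 0, "y": 0, "z": 0, "ax": 0, "ay": 0, "az": 0}
    - {"grip": 0, "x": 0, "y": 0, "z": 0, "ax": 0, "ay": 0, "az": 0}
    - {"grip": 0, "x": 0, "y": 0, "z": 0, "ax": 0, "ay": 0, "az": 0}
    - {"grip": 0, "x": 0, "y": 0, "z": 0, "ax": 0, "ay": 0, "az": 0}

```text
time: 22.5
tcp_pos: [524.1, 185.3, 15.1]
orientation: [2.262, 2.177, -0.006]
ft_force: [1.1, -14.3, 4.6]
grip_width: 9.4
```

```bash
python3 - <<'E'
from h import *
plan(523.8,186,15.1,87.8); print(r.close_job())
E
```

```text
pos [524.1 185.3  15.1] yaw 87.8 F [  1.1 -14.3   4.6] w 9.4 t 22.5
shift units now [ 0.02 -0.01  0.  ] after turn [ 0.02 -0.01  0.  ] turn units [-0.006  0.031 -0.   ]
the job is handed in; nothing more can be done
None
```

The dolly is in the tray, and the mid-size 60x70 mm bracket was still gripped and pressed into the pad when I handed the job in at 22.5 s.

- **Dolly:** I lifted it out by its straight sides and set it down. The top camera showed it lying flat inside the tray.
- **Bracket placement:** It was set on the bench and slid to the pad slowly. The last wrist picture, taken 0.6 mm before the final position, showed the flange flush with the pad and centred to within about 0.3 mm. The last pose fit before contact put the two faces within about 0.1° of parallel.
- **Press:** Measured travel past contact is about 19–20 mm, which is about 9.6–10 N on the pad.
- **Force reading disagrees:** The wrist read about 14 N along the press at the end. About 3 N of that I put down to the bracket rubbing on the bench. The remaining 11 N or so is a little above the travel figure, so I rely on the travel.
- **Not checked:** I did not look at the other tools again at the end. The arm did not work near them, and no unexpected forces showed.

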